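# Overhang the label plate on the sawing ledge

## Robot

A 7-joint arm with a two-finger parallel gripper is mounted at the origin on a cart in front of the work surface, level with it; the furniture and walls round the work are solid. World frame = base frame: x ahead of the robot, y to its left, z up, the work surface at z = 0. Lengths are in m, angles in degrees, forces in N, time in s.
With the tool pointing down it reaches from about 0.4 to 0.85 m from the base axis. Payload 4.5 kg.
Tool frame: the origin (TCP) lies between the finger pads; the fingertips stand ahead of it and the grasp point (between the pads) lies 5 mm behind it (nose_length is the z of the fingertips in the tool frame, in m); z points along the fingers, y is the direction in which the jaws open and shut (so a half turn about z gives the same grasp; the last joint's range is limited). The gripper opens to 85 mm and grips with 20 to 120 N. Pads are 22 mm wide; open, the fingers measure 114 mm over their backs; the gripper's body (76 mm by 85 mm) begins 54 mm behind the grasp point. The pads swing forward as they close: fully open they stand 13 mm farther back than shut.
Start: joints at [-72.09, 39.483, -11.15, 89.685, 9.013, 51.709, -12.324], TCP at [0.172, 0.601, 0.245] pointing down, gripper open.
Joint ranges: [-172.22, 172.22], [-26.19, 119.32], [-84.43, 86.54], [7.71, 146.69], [-57.33, 237.33], [2.42, 119.75], [-152.13, 152.13]. Speed limits (degrees/s): [147.25, 147.25, 180, 180, 180, 180, 180].

## Interface

Orientations are given as a 3x3 rotation matrix whose columns are the frame's x, y, z axes.
In Python, from plant import read_state, get_image, finish_job, nose_length gives the robot as it stands. The module is installed in compiled form; this text tells all that it offers.
- The arm moves only by the shell command python3 -m jog 'ROWS'. ROWS is JSON, one flat list of numbers, 7 for each row, row after row: the shift along the world's x, y, z in m, then the turn, a rotation vector about the world's x, y, z in rad, then the finger opening in m, from 0 to 0.0854. A call has 1 to 20 rows; each row is the pose to reach, as a shift and turn from the pose measured when the call began; what a row does not reach only later rows make up. A row lasts 1/12 s, in which the tool goes at most 41.7 mm and 7.16 degrees, less where a joint would pass 70% of its speed; a pose out of reach is approached as far as the arm can. A call with a gripper value outside its range is refused whole. The fingers move at their own pace and stop on an object; the grip force is fixed at half the most. Time passes only in rows, so rows that repeat a pose let the fingers close. It gives the time, the measured TCP pose, the force and the opening at its end, in the units of the state.
- read_state(): the state, without advancing time (a new reading comes with each control period).
- get_image(name): name is "scene" or "top" or "wrist"; returns a dict with "image" (400x640x3 uint8, blue, green, red), "camera_matrix" (3x3 intrinsics, pixels), "cam_to_world" (4x4, takes a point from camera to world coordinates). Camera axes: x right, y down, z forward; pixel columns grow to the right and rows downward; lengths in m; the calibration is good to about 2 mm. A picture is of the moment at which its call begins. There is no depth.
- finish_job(): hands the job in, once; it reports no verdict.
The state is a dict: "time": time; "joint_pos": joint angles; "joint_velocities": joint speeds; "tau": joint torques, N m; "tcp_pos": TCP position; "orientation": TCP orientation; "ft_force": force on the tool from outside, world axes, zero at the start; "torque": the same for the moment, N m; "width": finger opening in m.
Only numpy, scipy, OpenCV 4.12 (cv2) and the standard library are available. Lean on these libraries where they do the work, as an engineer would, in place of code of your own. Each camera call takes 0.05 s, during which the arm holds its last target.

## Task

Get the brass label plate (the one with two screw holes) ready for sawing by pushing it with the fingertips, never pinching or lifting it: it should lie flat against the wooden fence at the back of the ledge, with about a third of its length hanging out over the end of the ledge that it lies nearer to. Leave the plain brass blank and everything else where they are, and finish clear of everything.

Things in the scene. Friction and masses are not known exactly. Their poses are not given: they have to be found in the camera images.
- ledge: fixed dark wooden plank on the table, 120 (x) x 360 (y) x 30 mm high, both ends open. Along its far (+x) edge, over its full length, runs a pale wooden fence strip 12 mm wide and 12 mm high above the plank; the fence's face towards the robot is at x = +48 mm. Origin: centre of the underside; the plank's top is 30 mm above it, its ends at y = +180 and -180 mm; its y axis runs along the fence.
- label_plate: loose brass plate 56 (x) x 90 (y) x 6 mm thick, 0.25 kg nominal, with two 10 mm through holes on its long middle line, 34 mm either side of the centre. Lies on the plank, long side roughly along the fence but up to 0.13 rad askew and with its middle 20 to 34 mm short of lying against it, near either the left or the right end of the plank and wholly on it. Origin: centre of its underside. It slides with ordinary friction.
- plain_blank: loose plain brass plate without holes, 56 (x) x 70 (y) x 6 mm, on the other half of the plank; stays there. Origin: centre of its underside. The gap between the two plates is at least 80 mm.
- pill_jar: orange pill jar with white cap, 42 mm across, 72 mm high, standing on the table beyond the right end of the ledge, about 80 mm from it. Origin: centre of the underside. Stays.
- stone: rough brown stone 38 x 56 x 30 mm on the table off the near left corner of the ledge. Origin: centre of the underside. Stays.
- pliers: grey pliers lying flat on the table on the robot's side of the ledge, along it, 150 x 51 x 12 mm. Origin: centre of the underside. Stay.
- steel_block: steel bench block 62 x 62 x 20 mm on the table on the robot's side of the ledge, towards its right end. Origin: centre of the underside. Stays.
- tweezers: steel tweezers 14 x 115 x 8 mm lying on the table behind the ledge, roughly parallel to it. Origin: centre of the underside. Stay.
Not all that is in view belongs to the job. Leave any purple look-alike of the label_plate alone.

How it is judged:
By the outcome, as a careful person would: the job done as asked, in the order asked, and still so for the second after the job is handed in, with the robot touching nothing.
It also fails if it takes over 48 s, if anything falls off the work surface, if the arm or the gripper's body presses on something with over 40 N, if the wrist force passes 120 N, or if a joint passes its speed limit or range.

## Working session

There is one attempt and no reset: what is moved stays moved. The work goes in short steps, Python scripts to look and compute and a shell command to move; the robot and the scene stay as the last step left them, time stands still between calls to the robot, and variables do not carry over. Pictures are saved under pics/ and viewed, and the job is handed in when it is done.

```bash
mkdir -p pics; python3 - <<'E'
from plant import *
import cv2
s=read_state();print(s,nose_length)
for n in("top","scene"):
    d=get_image(n);cv2.imwrite(f"pics/{n}0.png",d["image"]);print(d["camera_matrix"],d["cam_to_world"])
E
```

```text
{'time': 0.0, 'joint_pos': array([-72.08852139,  39.53515278, -11.14819988,  89.74841836,
         9.01288817,  51.7092406 , -12.32578352]), 'joint_velocities': array([-0.06086693,  0.02366268, -0.05516983, -0.08712794, -0.00354202,
        0.01118972,  0.06061211]), 'tau': array([ 1.11277827e-04, -5.39620435e+01, -1.26641035e+00, -1.58548790e+01,
        9.14545002e-03,  9.69126122e-03, -2.70832423e-06]), 'tcp_pos': array([0.17184753, 0.60022544, 0.24444758]), 'orientation': array([[-9.61414022e-01,  2.75105240e-01, -4.29092969e-04],
       [ 2.75105555e-01,  9.61412184e-01, -1.88292483e-03],
       [-1.05467279e-04, -1.92831619e-03, -9.99998135e-01]]), 'ft_force': array([-0.73049112, -0.12596908,  1.0298004 ]), 'torque': array([0.05553992, 0.03151284, 0.00511678]), 'width': 0.0853270016508133} 0.014
[[434.41887742   0.         319.43394273]
 [  0.         434.41887742 196.31093271]
 [  0.           0.           1.        ]] [[-0.0188692  -0.99641259  0.08249789  0.41951139]
 [-0.99980042  0.01826286 -0.00809818 -0.04580448]
 [ 0.00656248 -0.08263423 -0.99655834  1.32421057]
 [ 0.          0.          0.          1.        ]]
[[459.00131106   0.         317.91003486]
 [  0.         459.00131106 204.04251598]
 [  0.           0.           1.        ]] [[ 0.9099672  -0.29817893  0.28818227  0.11855038]
 [-0.41457688 -0.63864075  0.64827772 -0.90534462]
 [-0.00925782 -0.70938517 -0.70476022  1.01611132]
 [ 0.          0.          0.          1.        ]]
```

View pics/top0.png

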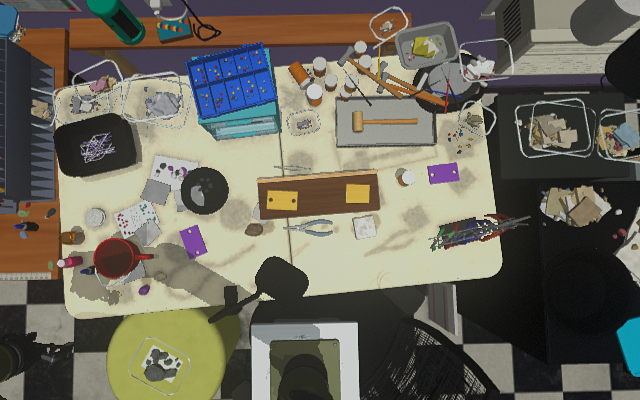

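View pics/scene0.png

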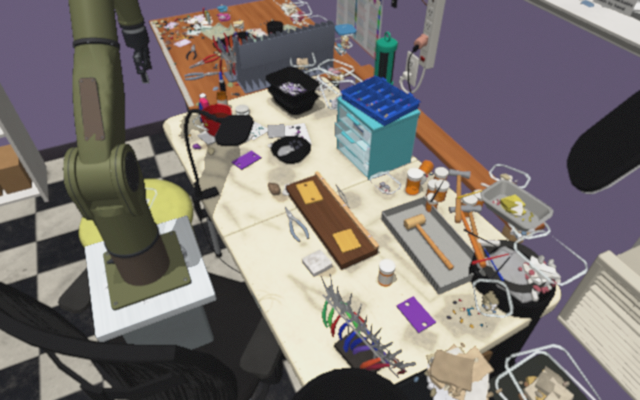

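Label plate candidates in top view are the brass plate at (282,200) with two holes, the plain brass blank at (357,193), and purple look-alikes at (193,242) and (443,173). The brass one with holes on the left half fits. I'll confirm it in a crop.

```bash
python3 - <<'E'
import cv2
a=cv2.imread("pics/top0.png")[155:255,230:400];cv2.imwrite("pics/c1.png",cv2.resize(a,None,fx=4.6,fy=4.6,interpolation=cv2.INTER_CUBIC))
a=cv2.imread("pics/scene0.png")[80:280,170:420];cv2.imwrite("pics/c2.png",cv2.resize(a,None,fx=3,fy=3,interpolation=cv2.INTER_CUBIC))
E
```

```text
(no output)
```

View pics/c1.png

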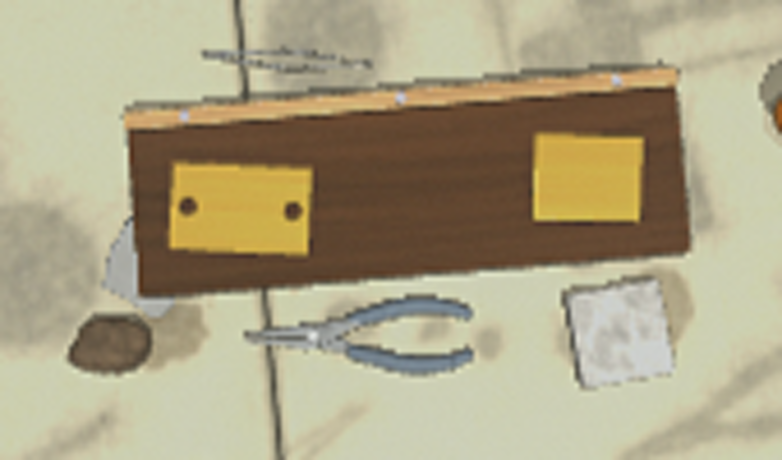

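View pics/c2.png

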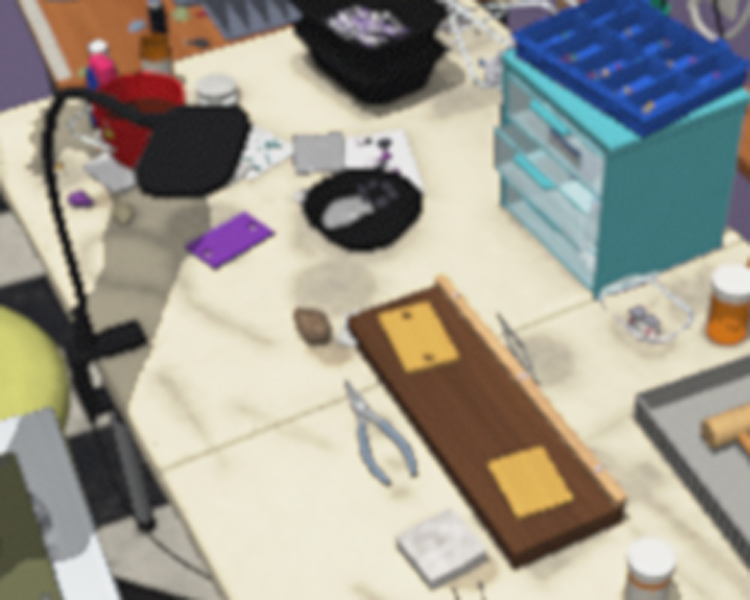

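The crop confirms it: the holed brass plate (holes at crop (188,206) and (293,211)) lies on the left (+y) half, so the end to use is +y. A desk lamp stands nearby. Next I measure the ledge, plates and lamp.

```bash
cat > h.py <<'E'
import numpy as np,cv2
from plant import *
def ray(d,p):
    K,T=d["camera_matrix"],d["cam_to_world"]
    v=T[:3,:3]@np.linalg.inv(K)@[p[0],p[1],1.];return T[:3,3],v/np.linalg.norm(v)
def onz(d,p,z):
    o,v=ray(d,p);return o+v*(z-o[2])/v[2]
def tri(d1,p1,d2,p2):
    o1,v1=ray(d1,p1);o2,v2=ray(d2,p2)
    t=np.linalg.lstsq(np.c_[v1,-v2],o2-o1,rcond=None)[0]
    a,b=o1+t[0]*v1,o2+t[1]*v2;return (a+b)/2,np.linalg.norm(a-b)
def proj(d,P):
    T=np.linalg.inv(d["cam_to_world"]);q=d["camera_matrix"]@(T[:3,:3]@P+T[:3,3]);return q[:2]/q[2]
def brass(d,box):
    x0,y0,x1,y1=box
    h=cv2.cvtColor(d["image"],cv2.COLOR_BGR2HSV)
    m=cv2.inRange(h,(18,130,120),(30,255,255));mm=np.zeros_like(m);mm[y0:y1,x0:x1]=m[y0:y1,x0:x1]
    c,_=cv2.findContours(mm,cv2.RETR_EXTERNAL,cv2.CHAIN_APPROX_NONE)
    return sorted(c,key=cv2.contourArea)[::-1]
def fit(d,c,z=.036):
    w=np.array([onz(d,p,z)[:2] for p in c[:,0,:].astype(float)])
    r=cv2.minAreaRect((w*1000).astype(np.float32));return r
E
python3 - <<'E'
from h import *
np.set_printoptions(precision=4,suppress=True)
t=get_image("top");s=get_image("scene")
for c in brass(t,(240,170,390,220))[:2]: print("top",cv2.contourArea(c),fit(t,c))
for c in brass(s,(280,165,380,265))[:2]: print("scene",cv2.contourArea(c),fit(s,c))
# ledge top corners from crop
f=lambda x,y:((x+.5)/4.6+230-.5,(y+.5)/4.6+155-.5)
g=lambda x,y:((x+.5)/3+170-.5,(y+.5)/3+80-.5)
for n,p,z in [("nearL",f(140,296),.03),("nearR",f(690,250),.03),("fenceL",f(126,107),.042),("fenceR",f(677,67),.042),("faceL",f(128,128),.042),("faceR",f(677,86),.042),("h1",f(188,206),.036),("h2",f(293,211),.036)]: print(n,onz(t,p,z))
for n,p,z in [("nearL",g(350,320),.03),("nearR",g(518,552),.03),("fenceL",g(441,277),.042),("fenceR",g(624,492),.042)]: print("scene",n,onz(s,p,z))
print("lamp",tri(t,(257,263),s,(170+140/3,80+165/3)),tri(t,(307,290),s,(170+245/3,80+125/3)),tri(t,(280,278),s,(170+195/3,80+150/3)))
print("clampish",tri(t,(215,315),s,(170+85/3,80+340/3)))
print("proj TCP",proj(t,read_state()["tcp_pos"]),proj(s,read_state()["tcp_pos"]))
E
```

```text
top 546.5 ((517.9517822265625, 56.16320037841797), (91.11543273925781, 57.957603454589844), 86.20911407470703)
top 403.5 ((532.7211303710938, -169.7611083984375), (68.6775131225586, 56.593345642089844), 88.378173828125)
scene 393.5 ((532.0706787109375, -167.27842712402344), (74.78959655761719, 59.782470703125), 87.65419006347656)
scene 372.0 ((516.4625244140625, 57.15354537963867), (97.19019317626953, 60.22900390625), 87.20793914794922)
nearL [0.4623 0.1216 0.03  ]
nearR [ 0.4855 -0.2352  0.03  ]
fenceL [0.584  0.1281 0.042 ]
fenceR [ 0.6036 -0.2286  0.042 ]
faceL [0.5703 0.1269 0.042 ]
faceR [ 0.5913 -0.2282  0.042 ]
h1 [0.5196 0.0894 0.036 ]
h2 [0.5152 0.0216 0.036 ]
scene nearL [0.464  0.1167 0.03  ]
scene nearR [ 0.4869 -0.2335  0.03  ]
scene fenceL [0.5743 0.1264 0.042 ]
scene fenceR [ 0.6022 -0.2208  0.042 ]
lamp (array([0.3147, 0.1048, 0.2866]), np.float64(0.07208081207232836)) (array([ 0.3208, -0.0308,  0.4112]), np.float64(0.041912677657067784)) (array([0.3173, 0.0383, 0.343 ]), np.float64(0.004716841195198987))
clampish (array([ 0.1918,  0.2599, -0.0128]), np.float64(0.030493902424742772))
proj TCP [ 51.1008 340.1589] [147.9114  75.3448]
```

```bash
python3 - <<'E'
from h import *
t=get_image("top");s=get_image("scene")
for z in(0,.1,.2,.3,.4,.5): print(z,proj(s,np.array([0,0,z])),proj(t,np.array([0,0,z])))
a=s["image"][0:320,30:330].copy()
cv2.imwrite("pics/arm.png",cv2.resize(a,None,fx=1.85,fy=1.85,interpolation=cv2.INTER_CUBIC))
cv2.imwrite("pics/lamp.png",cv2.resize(t["image"][230:400,180:380],None,fx=3.5,fy=3.5,interpolation=cv2.INTER_CUBIC))
w=get_image("wrist");cv2.imwrite("pics/w0.png",w["image"]);print(w["cam_to_world"])
E
```

```text
0 [146.51512727 268.42294002] [303.68618968 374.9474909 ]
0.1 [136.0809847  245.03855854] [302.60243462 386.94089001]
0.2 [124.34291784 218.73189926] [301.31966293 401.13671107]
0.3 [111.04021508 188.91867081] [299.77751228 418.20295515]
0.4 [ 95.83769822 154.84769168] [297.88846402 439.10814909]
0.5 [ 78.29709075 115.53672253] [295.52063634 465.3117661 ]
[[ 2.75544327e-01  9.28212681e-01  2.49993086e-01  1.09600424e-01]
 [ 9.61288197e-01 -2.65909012e-01 -7.22315685e-02  6.18278679e-01]
 [-5.70843376e-04  2.60218402e-01 -9.65549614e-01  3.73716413e-01]
 [ 0.00000000e+00  0.00000000e+00  0.00000000e+00  1.00000000e+00]]
```

View pics/arm.png

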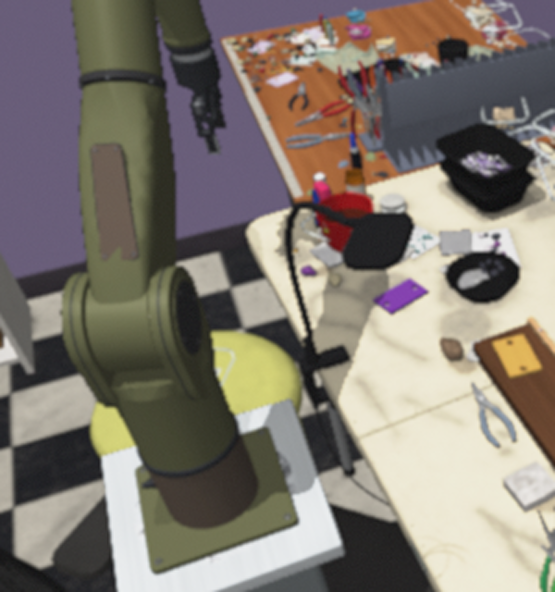

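View pics/lamp.png

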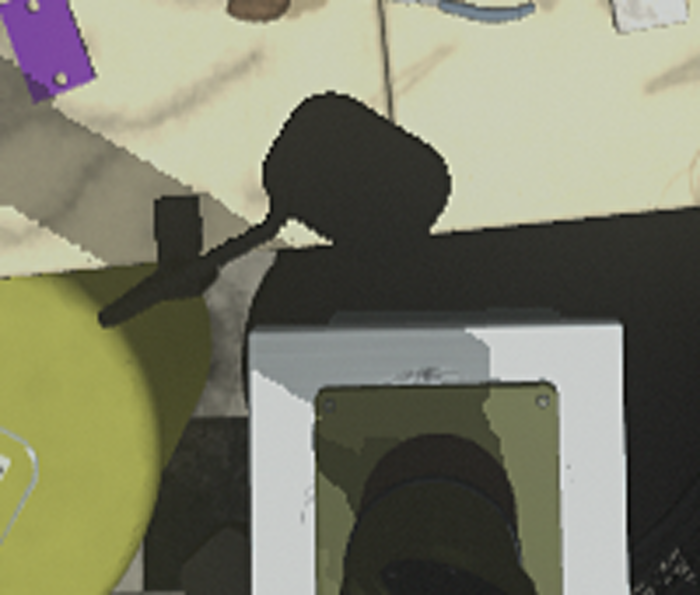

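View pics/w0.png

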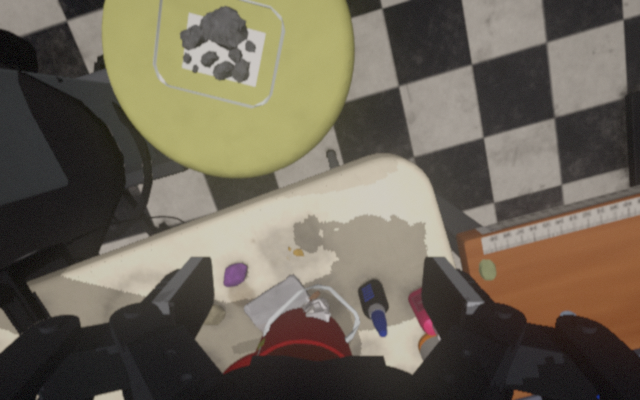

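```bash
python3 - <<'E'
from h import *
np.set_printoptions(precision=3,suppress=True)
t=get_image("top");s=get_image("scene")
cv2.imwrite("pics/l2.png",cv2.resize(s["image"][95:215,175:270],None,fx=6,fy=5,interpolation=cv2.INTER_CUBIC)[:600])
T=[(274,257),(307,278.5),(256,276),(303,297)];S=[(252,117),(249,130),(240,143),(225,117),(217,138),(219,143)]
for a in T:
  for b in S:
    p,e=tri(t,a,s,b)
    if e<.02: print(a,b,p,round(e,3))
for y in(95,):pass
print("stone",onz(t,(230+110/4.6,155+343/4.6),.015))
E
```

```text
(274, 257) (252, 117) [0.366 0.049 0.361] 0.002
(274, 257) (249, 130) [0.36  0.054 0.32 ] 0.011
(307, 278.5) (249, 130) [ 0.328 -0.026  0.381] 0.013
(307, 278.5) (240, 143) [ 0.313 -0.021  0.345] 0.008
(256, 276) (240, 143) [0.326 0.1   0.258] 0.019
(256, 276) (225, 117) [0.316 0.093 0.348] 0.019
(303, 297) (225, 117) [ 0.287 -0.015  0.423] 0.002
(303, 297) (219, 143) [ 0.27  -0.011  0.352] 0.017
stone [0.431 0.142 0.015]
```

View pics/l2.png

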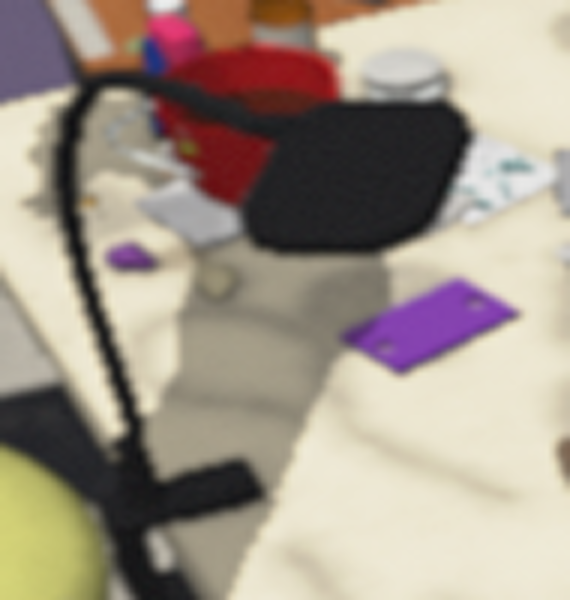

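The lamp head is a thin panel at about x 0.26–0.37, y −0.03..0.10, z≈0.35, so I'll swing round outside it and hover high first.

```bash
python3 - <<'E'
from h import *
t=get_image("top");s=get_image("scene")
print(tri(t,(210,321),s,(189,112)),tri(t,(240,303),s,(200,110)))
E
python3 -m jog '[0.28,-0.18,0.05,0,0,0.17,0.04, 0.28,-0.18,0.05,0,0,0.17,0.04, 0.28,-0.18,0.05,0,0,0.17,0.04, 0.28,-0.18,0.05,0,0,0.17,0.04, 0.28,-0.18,0.05,0,0,0.17,0.04, 0.28,-0.18,0.05,0,0,0.17,0.04, 0.28,-0.18,0.05,0,0,0.17,0.04, 0.28,-0.18,0.05,0,0,0.17,0.04, 0.28,-0.18,0.05,0,0,0.17,0.04]'
python3 - <<'E'
from h import *
s=get_image("scene");cv2.imwrite("pics/s1.png",s["image"]);print(read_state()["joint_pos"])
E
```

```text
(array([0.22908529, 0.19611648, 0.32676792]), np.float64(0.007222461715305742)) (array([0.26145877, 0.12546852, 0.36478368]), np.float64(0.017203633136149213))
time: 1.3
tcp_pos: [0.462, 0.4133, 0.2962]
orientation: [[-0.992, 0.123, 0.008], [0.123, 0.992, -0.004], [-0.009, -0.003, -1.0]]
ft_force: [2.2, -1.5, -0.1]
width: 0.04
[-37.87532222  36.20496439 -15.69893631  87.13979187  11.19517671
  58.09937972  26.51503756]
```

View pics/s1.png

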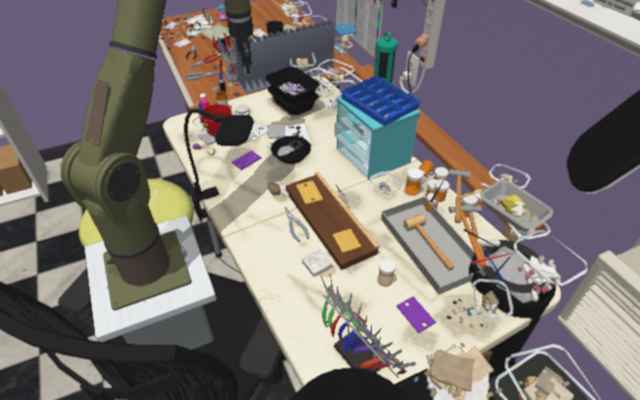

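The arm clears the lamp. Next is a hover over the plate with the yaw aligned to the ledge.

```bash
python3 -m jog '[0.08,-0.355,-0.04,0,0,0.18,0.04, 0.08,-0.355,-0.04,0,0,0.18,0.04, 0.08,-0.355,-0.04,0,0,0.18,0.04, 0.08,-0.355,-0.04,0,0,0.18,0.04, 0.08,-0.355,-0.04,0,0,0.18,0.04, 0.08,-0.355,-0.04,0,0,0.18,0.04, 0.08,-0.355,-0.04,0,0,0.18,0.04, 0.08,-0.355,-0.04,0,0,0.18,0.04, 0.08,-0.355,-0.04,0,0,0.18,0.04, 0.08,-0.355,-0.04,0,0,0.18,0.04, 0.08,-0.355,-0.04,0,0,0.18,0.04]'
python3 - <<'E'
from h import *
for n in("scene","top","wrist"):
  s=get_image(n);cv2.imwrite(f"pics/{n}2.png",s["image"])
print(read_state()["joint_pos"])
E
```

```text
time: 2.27
tcp_pos: [0.5385, 0.0584, 0.2553]
orientation: [[-0.998, -0.055, 0.004], [-0.055, 0.998, -0.002], [-0.004, -0.002, -1.0]]
ft_force: [0.2, 0.8, 0.1]
width: 0.0402
[  0.73395284  33.0182613  -19.93553209 103.40666785  15.0858676
  45.87831168  66.86630793]
```

View pics/scene2.png

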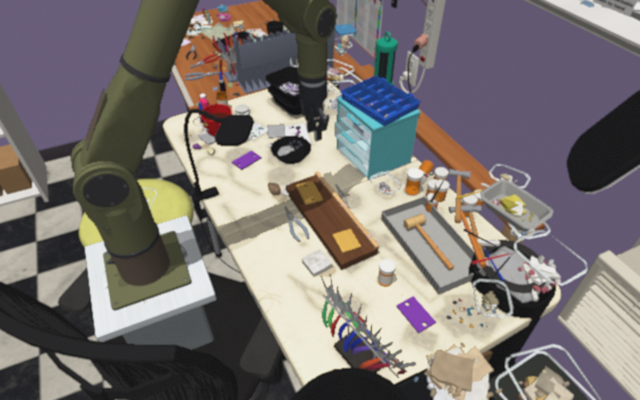

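View pics/top2.png

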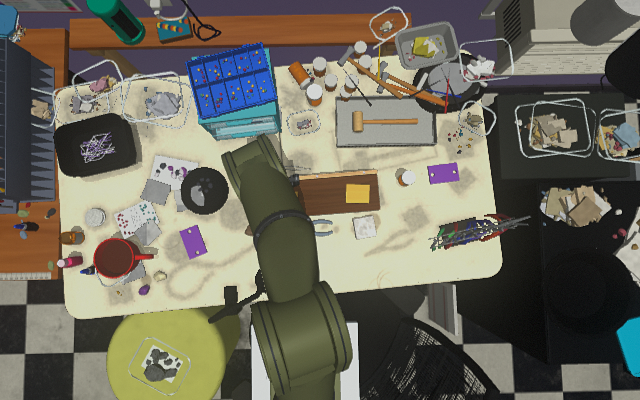

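View pics/wrist2.png

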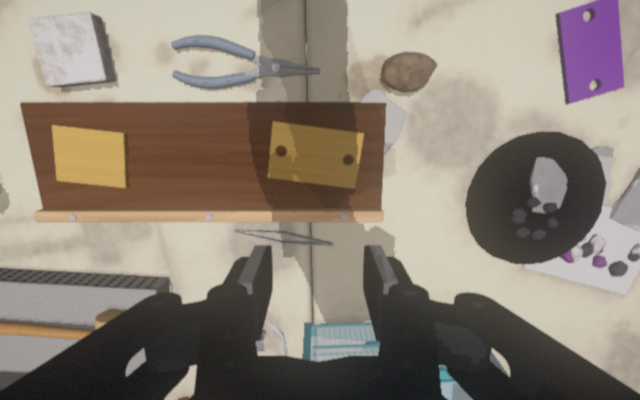

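Wrist view: label plate at (315,155), blank at (90,157), and the ledge near edge at row ~103 from col 22 to 385. I'll measure from here and find the wrist height for lamp clearance.

```bash
python3 - <<'E'
from h import *
np.set_printoptions(precision=4,suppress=True)
s=get_image("scene");t=get_image("top");w=get_image("wrist")
p=read_state()["tcp_pos"]
for z in(.25,.35,.45,.5,.55,.6): print(z,proj(s,np.array([p[0],p[1],z])),proj(t,np.array([p[0],p[1],z])))
h=cv2.cvtColor(w["image"],cv2.COLOR_BGR2HSV)
m=cv2.inRange(h,(18,110,70),(32,255,255))
c,_=cv2.findContours(m[:205],cv2.RETR_EXTERNAL,cv2.CHAIN_APPROX_NONE)
for k in sorted(c,key=cv2.contourArea)[::-1][:4]: print(cv2.contourArea(k),cv2.boundingRect(k),fit(w,k))
for n,q,z in[("nearR",(22,103),.03),("nearL",(384.5,103),.03),("fenceR",(35,220.5),.042),("fenceL",(382.5,220.5),.042),("faceR",(42,210.5),.036),("faceL",(382.5,210.5),.036),("h1",(281,151.5),.036),("h2",(348,159.5),.036)]:print(n,onz(w,q,z))
a=w["image"][90:235,0:400];cv2.imwrite("pics/w2c.png",cv2.resize(a,None,fx=2,fy=2,interpolation=cv2.INTER_CUBIC))
E
```

```text
0.25 [313.511  132.7931] [271.976  185.2029]
0.35 [312.9076 101.9391] [267.4399 180.4092]
0.45 [312.2301  67.2955] [261.8765 174.5299]
0.5 [311.8591  48.3275] [258.594 171.061]
0.55 [311.4639  28.1184] [254.8924 167.1492]
0.6 [311.042    6.5423] [250.6859 162.7038]
4866.5 (267, 121, 97, 68) ((518.2061767578125, 57.81060028076172), (90.33793640136719, 56.34267807006836), 86.10284423828125)
3880.0 (51, 124, 76, 64) ((533.5086669921875, -166.3349609375), (71.79078674316406, 56.56169891357422), 87.21287536621094)
nearR [ 0.4862 -0.2305  0.03  ]
nearL [0.4638 0.1234 0.03  ]
fenceR [ 0.603  -0.2261  0.042 ]
fenceL [0.5803 0.1325 0.042 ]
faceR [ 0.5938 -0.2221  0.036 ]
faceL [0.5712 0.1325 0.036 ]
h1 [0.5167 0.0247 0.036 ]
h2 [0.5204 0.092  0.036 ]
```

View pics/w2c.png

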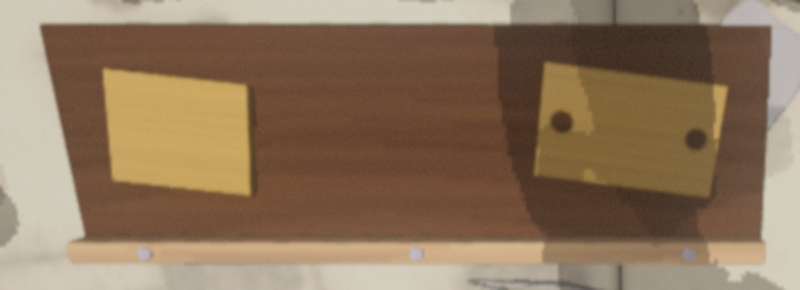

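Both views agree: plate centre (0.518,0.058), its long side askew ~-0.13 rad to the ledge (yaw 0.063), 90×56 mm ✓. Ledge near edge and fence match too. I'll descend on the near side of the plate with a slight tilt that keeps the wrist away from the lamp.

```bash
python3 -m jog '[-0.078,0,-0.03,0,0.06,0.008,0.04, -0.078,0,-0.07,0,0.12,0.008,0.04, -0.078,0,-0.11,0,0.12,0.008,0.04, -0.078,0,-0.15,0,0.12,0.008,0.04, -0.078,0,-0.15,0,0.12,0.008,0.04, -0.078,0,-0.15,0,0.12,0.008,0.04, -0.078,0,-0.15,0,0.12,0.008,0.04]'
python3 - <<'E'
from h import *
for n in("scene","wrist"):
  s=get_image(n);cv2.imwrite(f"pics/{n}3.png",cv2.resize(s["image"][0:200,150:400],None,fx=3,fy=3,interpolation=cv2.INTER_CUBIC) if n=="scene" else s["image"])
print(read_state()["joint_pos"])
E
```

```text
time: 3.15
tcp_pos: [0.46, 0.0637, 0.1058]
orientation: [[-0.991, -0.073, -0.116], [-0.073, 0.997, -0.001], [0.116, 0.007, -0.993]]
ft_force: [0.5, -0.3, 1.6]
width: 0.0399
[ -3.24475806  44.38223877 -15.22607301 117.28671237  20.00658068
  27.0504458   60.84121983]
```

View pics/scene3.png

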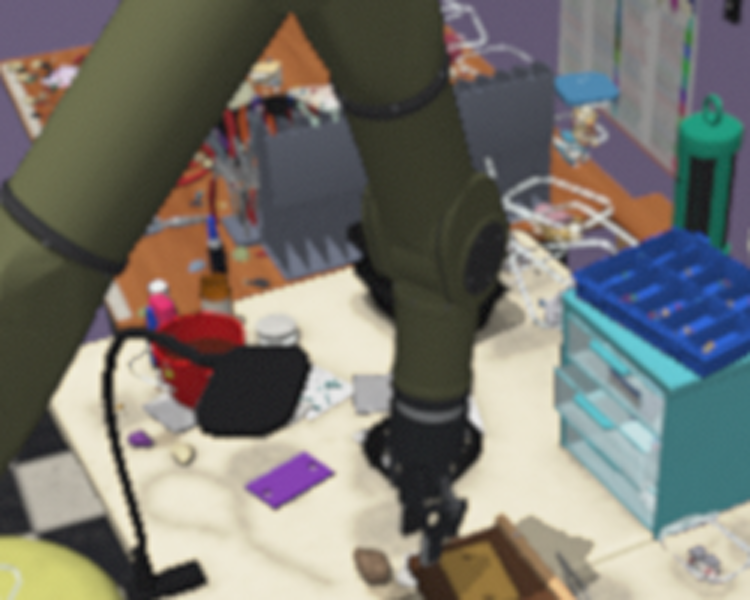

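View pics/wrist3.png

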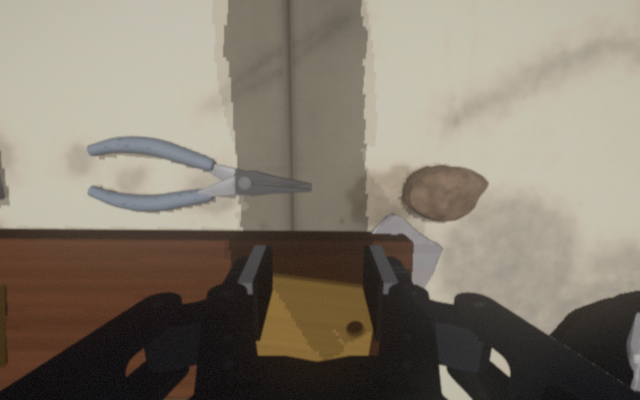

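```bash
python3 -m jog '[0.002,-0.005,-0.03,0,0,-0.01,0.04, 0.002,-0.005,-0.05,0,0,-0.01,0.04, 0.002,-0.005,-0.056,0,0,-0.01,0.04, 0.002,-0.005,-0.056,0,0,-0.01,0.04, 0.002,-0.005,-0.056,0,0,-0.01,0.04]'
python3 -m jog '[0,0,-0.002,0,0,0,0.04, 0,0,-0.004,0,0,0,0.04, 0,0,-0.004,0,0,0,0.04]'
python3 - <<'E'
from h import *
s=get_image("wrist");cv2.imwrite(f"pics/w4.png",s["image"])
s=get_image("scene");cv2.imwrite("pics/s4.png",cv2.resize(s["image"][140:260,260:400],None,fx=5,fy=5,interpolation=cv2.INTER_CUBIC))
E
```

```text
time: 3.67
tcp_pos: [0.4644, 0.0591, 0.0525]
orientation: [[-0.992, -0.062, -0.11], [-0.062, 0.998, 0.002], [0.109, 0.008, -0.994]]
ft_force: [0.2, -0.3, 1.6]
width: 0.0401
time: 3.92
tcp_pos: [0.465, 0.0592, 0.0491]
orientation: [[-0.992, -0.062, -0.108], [-0.062, 0.998, 0.002], [0.108, 0.009, -0.994]]
ft_force: [-0.3, -0.1, 0.1]
width: 0.0402
```

View pics/w4.png

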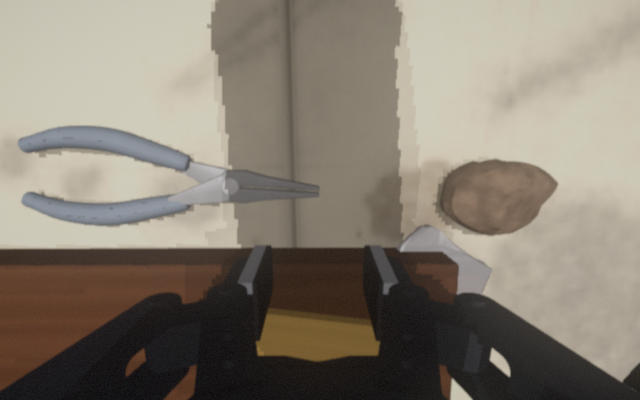

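View pics/s4.png

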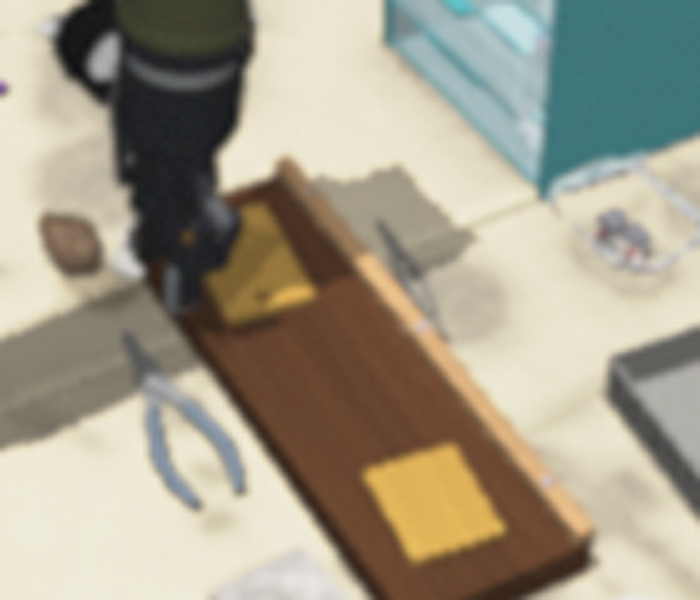

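Fingers stand on the near side of the plate, over the ledge edge, not yet in contact. I'll feel for the ledge top.

```bash
for i in 1 2 3; do python3 -m jog '[0,0,-0.002,0,0,0,0.04, 0,0,-0.002,0,0,0,0.04]' | grep -E "tcp|ft_f"; done
```

```text
tcp_pos: [0.4647, 0.0591, 0.0469]
ft_force: [-0.8, -0.9, 0.1]
tcp_pos: [0.4645, 0.0591, 0.0446]
ft_force: [0.5, -0.4, 0.5]
tcp_pos: [0.4646, 0.0591, 0.0431]
ft_force: [-0.5, 0.2, 8.2]
```

Ledge contact at TCP z≈0.043. I'll raise 2 mm, then push toward the fence (direction (0.998, 0.063)), slowly.

```bash
python3 -m jog '[0,0,0.0025,0,0,0,0.04, 0.004,0,0.0025,0,0,0,0.04, 0.008,0,0.0025,0,0,0,0.04, 0.012,0.001,0.0025,0,0,0,0.04, 0.016,0.001,0.0025,0,0,0,0.04, 0.020,0.001,0.0025,0,0,0,0.04, 0.024,0.0015,0.0025,0,0,0,0.04, 0.027,0.0015,0.0025,0,0,0,0.04, 0.03,0.002,0.0025,0,0,0,0.04, 0.03,0.002,0.0025,0,0,0,0.04]'
python3 - <<'E'
from h import *
s=get_image("wrist");cv2.imwrite(f"pics/w5.png",s["image"])
s=get_image("scene");cv2.imwrite("pics/s5.png",cv2.resize(s["image"][140:260,260:400],None,fx=5,fy=5,interpolation=cv2.INTER_CUBIC))
E
```

```text
time: 5.35
tcp_pos: [0.4957, 0.0614, 0.0456]
orientation: [[-0.992, -0.062, -0.108], [-0.062, 0.998, 0.002], [0.107, 0.009, -0.994]]
ft_force: [0.0, -0.7, -0.1]
width: 0.04
```

View pics/s5.png

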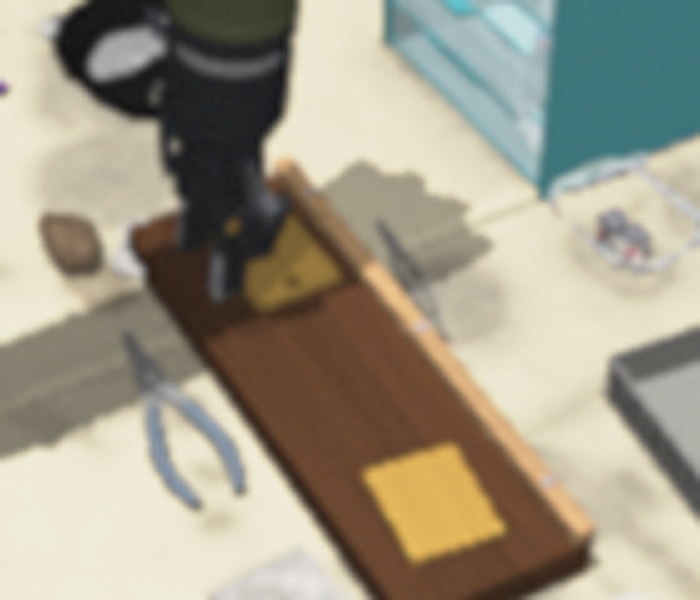

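The plate (crop ~(295,265)) is moving and squaring up, with a gap still left to the fence. I'll continue until contact is felt.

```bash
python3 -m jog '[0.003,0,0,0,0,0,0.04, 0.006,0.0005,0,0,0,0,0.04, 0.009,0.0005,0,0,0,0,0.04, 0.009,0.0005,0,0,0,0,0.04]' | grep -E "tcp|ft_f"
for i in 1 2 3; do python3 -m jog '[0.002,0,0,0,0,0,0.04, 0.002,0,0,0,0,0,0.04]' | grep -E "tcp|ft_f"; done
```

```text
tcp_pos: [0.5051, 0.062, 0.0457]
ft_force: [-0.3, -0.2, -0.1]
tcp_pos: [0.5075, 0.062, 0.0456]
ft_force: [-0.1, 0.7, -1.1]
tcp_pos: [0.5078, 0.062, 0.0456]
ft_force: [-3.0, -0.3, 3.3]
tcp_pos: [0.5079, 0.062, 0.0456]
ft_force: [-5.3, 1.4, 3.1]
```

Contact occurs at x≈0.508, as predicted for a flush plate. I'll press a little, back off, and look.

```bash
python3 -m jog '[0.005,0,0,0,0,0,0.04, 0.005,0,0,0,0,0,0.04, 0.005,0,0,0,0,0,0.04]' | grep -E "tcp|ft_f"
python3 -m jog '[-0.01,0,0,0,0,0,0.04, -0.02,0,0,0,0,0,0.04, -0.025,0,0.03,0,0,0,0.04, -0.025,-0.03,0.07,0,0,0,0.02, -0.01,-0.07,0.10,0,0,0,0, -0.01,-0.1,0.10,0,0,0,0, -0.01,-0.1,0.10,0,0,0,0,-0.01,-0.1,0.10,0,0,0,0]'
python3 - <<'E'
from h import *
s=get_image("wrist");cv2.imwrite(f"pics/w6.png",s["image"])
s=get_image("scene");cv2.imwrite("pics/s6.png",cv2.resize(s["image"][140:260,260:400],None,fx=5,fy=5,interpolation=cv2.INTER_CUBIC))
E
```

```text
tcp_pos: [0.5081, 0.0619, 0.0455]
ft_force: [-9.7, 1.3, 6.7]
time: 7.2
tcp_pos: [0.5001, -0.0425, 0.1464]
orientation: [[-0.991, -0.056, -0.119], [-0.056, 0.998, -0.002], [0.119, 0.004, -0.993]]
ft_force: [-1.2, 0.5, 1.1]
width: -0.0002
```

View pics/w6.png

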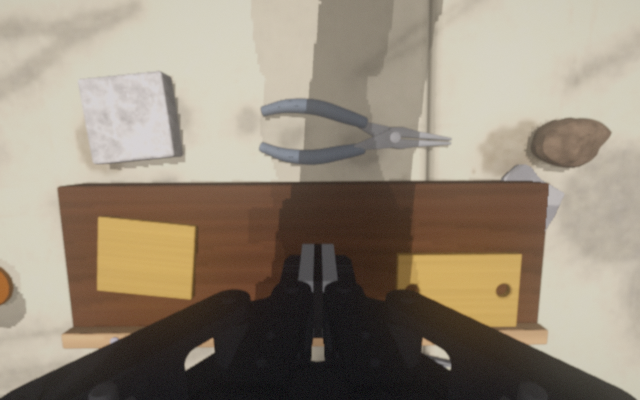

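View pics/s6.png

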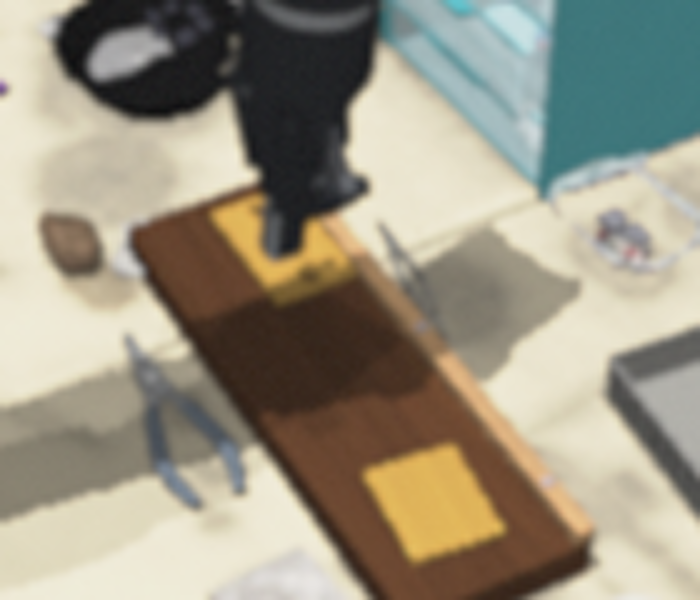

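The plate now lies flush along the fence (wrist: cols 398–521, far edge against the fence at row ~327). Next I measure its ends against the ledge end.

```bash
cat >> h.py <<'E'
def L(P,c=(.533,-.051),psi=.063):
    d=np.array(P[:2])-c;return np.array([d[0]*np.cos(psi)+d[1]*np.sin(psi),-d[0]*np.sin(psi)+d[1]*np.cos(psi)])*1000
E
python3 - <<'E'
from h import *
np.set_printoptions(precision=4,suppress=True)
w=get_image("wrist")
for n,q,z in[("ledge nearL",(545.5,182),.03),("nearR",(59,186),.03),("endL at fence foot",(541,325),.03),("fenceTopL",(546.5,334),.042),("plate -y near",(398,253.5),.036),("plate +y near",(520.5,253.5),.036),("plate +y far",(519,327),.036),("hole",(503.5,290),.036)]:
    P=onz(w,q,z);print(n,P,L(P))
a=w["image"][170:360,370:570];cv2.imwrite("pics/w6c.png",cv2.resize(a,None,fx=3.1,fy=3.1,interpolation=cv2.INTER_CUBIC))
E
```

```text
ledge nearL [0.4595 0.126  0.03  ] [-62.1639 181.2795]
nearR [ 0.4842 -0.2248  0.03  ] [ -59.6779 -170.3323]
endL at fence foot [0.5693 0.1396 0.03  ] [ 48.238  187.9859]
fenceTopL [0.5704 0.1361 0.042 ] [ 49.0853 184.3762]
plate -y near [0.5177 0.0224 0.036 ] [-10.6669  74.1945]
plate +y near [0.5123 0.1118 0.036 ] [-10.4184 163.7623]
plate +y far [0.569  0.1189 0.036 ] [ 46.6508 167.3138]
hole [0.5407 0.1032 0.036 ] [ 17.4315 153.3981]
```

View pics/w6c.png

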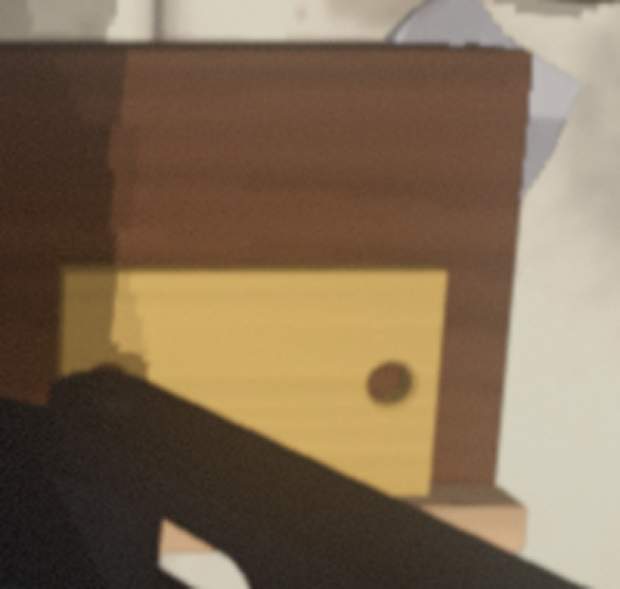

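The plate needs to move about 50 mm toward +y. With the fingers shut and upright I descend behind its −y end, on its centre line.

```bash
python3 -m jog '[0.035,0.02,0,0,-0.115,0.005,0, 0.049,0.030,-0.02,0,-0.115,0.005,0, 0.049,0.030,-0.06,0,-0.115,0.005,0, 0.049,0.030,-0.086,0,-0.115,0.005,0, 0.049,0.030,-0.094,0,-0.115,0.005,0, 0.049,0.030,-0.097,0,-0.115,0.005,0, 0.049,0.030,-0.097,0,-0.115,0.005,0]'
python3 -m jog '[0,0,-0.002,0,0,0,0,0,0,-0.002,0,0,0,0]'
python3 - <<'E'
from h import *
print(L(read_state()["tcp_pos"]))
s=get_image("scene");cv2.imwrite("pics/s7.png",cv2.resize(s["image"][140:260,260:400],None,fx=5,fy=5,interpolation=cv2.INTER_CUBIC))
E
```

```text
time: 7.93
tcp_pos: [0.5472, -0.0057, 0.048]
orientation: [[-0.997, -0.072, -0.009], [-0.072, 0.997, 0.0], [0.009, 0.001, -1.0]]
ft_force: [0.2, -0.1, 0.5]
width: 0.0001
time: 8.1
tcp_pos: [0.5482, -0.0052, 0.0472]
orientation: [[-0.997, -0.072, -0.007], [-0.072, 0.997, 0.001], [0.006, 0.002, -1.0]]
ft_force: [0.3, -0.5, 0.9]
width: -0.0003
[18.00980228 44.77420663]
```

View pics/s7.png

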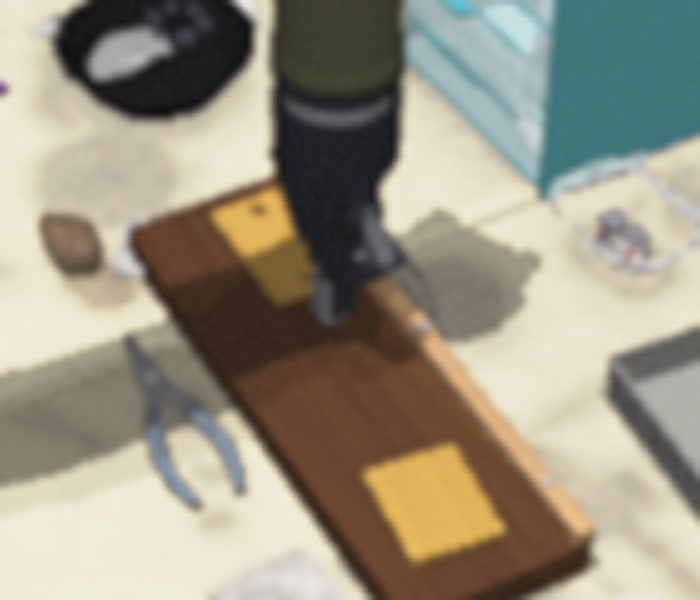

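```bash
python3 -m jog '[0,0.005,0,0,0,0,0, -0.0006,0.010,0,0,0,0,0, -0.001,0.014,0,0,0,0,0, -0.001,0.018,0,0,0,0,0, -0.0014,0.022,0,0,0,0,0, -0.0016,0.026,0,0,0,0,0, -0.002,0.030,0,0,0,0,0, -0.002,0.034,0,0,0,0,0, -0.0024,0.038,0,0,0,0,0, -0.0026,0.042,0,0,0,0,0, -0.003,0.045,0,0,0,0,0, -0.003,0.045,0,0,0,0,0]'
python3 - <<'E'
from h import *
print(L(read_state()["tcp_pos"]))
s=get_image("scene");cv2.imwrite("pics/s8.png",cv2.resize(s["image"][140:260,260:400],None,fx=5,fy=5,interpolation=cv2.INTER_CUBIC))
w=get_image("wrist");cv2.imwrite("pics/w8.png",w["image"])
E
```

```text
time: 9.15
tcp_pos: [0.545, 0.041, 0.0472]
orientation: [[-0.997, -0.073, -0.007], [-0.073, 0.997, 0.002], [0.006, 0.002, -1.0]]
ft_force: [-0.0, -0.5, 0.4]
width: 0.0001
[17.77105814 91.06255995]
```

View pics/s8.png

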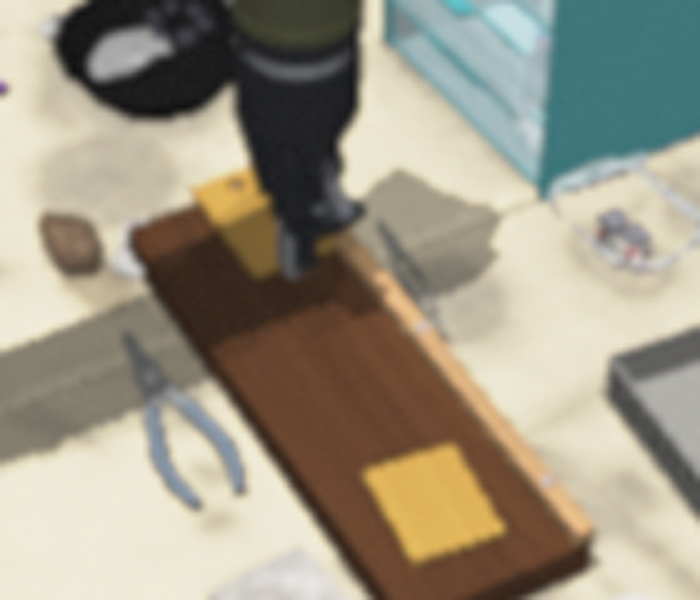

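View pics/w8.png

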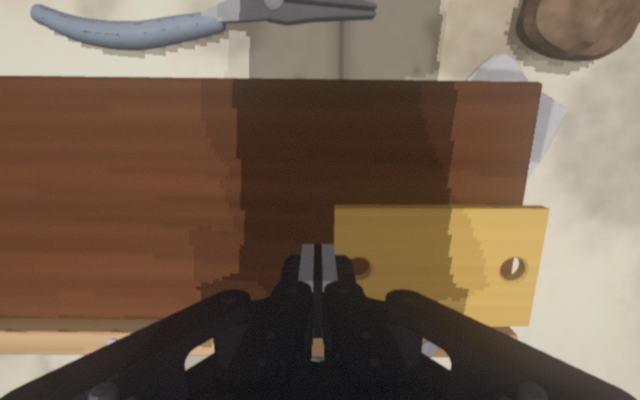

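Wrist view: plate cols 335–547, ledge end at about col 523 along its near edge (row 206), so it already overhangs a little. Now to measure.

```bash
python3 - <<'E'
from h import *
w=get_image("wrist")
for n,q,z in[("endtop",(541,83),.03),("end at plate",(522.5,206),.03),("plate-y near",(335,206),.036),("plate+y near",(547.5,207),.036),("plate+y far",(528,326),.036),("nearedge L",(300,78),.03)]:
    P=onz(w,q,z);print(n,P.round(4),L(P).round(1))
a=w["image"][60:360,300:580];cv2.imwrite("pics/w8c.png",cv2.resize(a,None,fx=2,fy=2,interpolation=cv2.INTER_CUBIC))
E
```

```text
endtop [0.4633 0.1232 0.03  ] [-58.6 178.2]
end at plate [0.5139 0.1271 0.03  ] [ -7.9 178.9]
plate-y near [0.5182 0.0452 0.036 ] [-8.7 96.9]
plate+y near [0.5122 0.1338 0.036 ] [ -9.1 185.8]
plate+y far [0.5687 0.1385 0.036 ] [ 47.6 186.9]
nearedge L [0.4684 0.0273 0.03  ] [-59.6  82.2]
```

View pics/w8c.png

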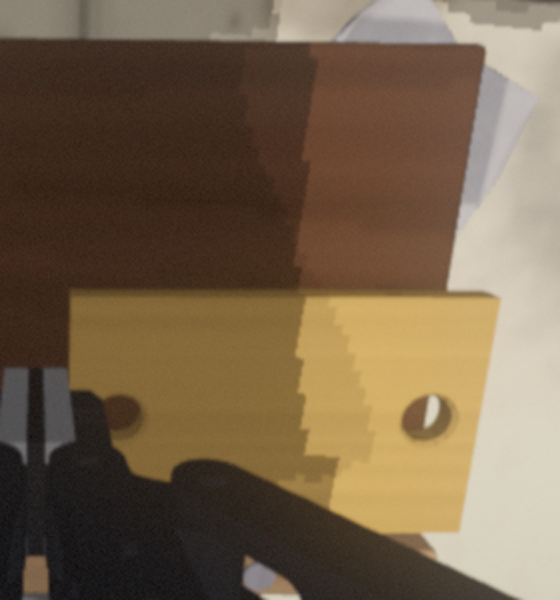

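Overhang is now ≈7 mm (the ledge end seen through the outer hole agrees). 23 mm more to go.

```bash
python3 -m jog '[-0.0002,0.004,0,0,0,0,0, -0.0005,0.008,0,0,0,0,0, -0.0008,0.012,0,0,0,0,0, -0.001,0.015,0,0,0,0,0, -0.0012,0.018,0,0,0,0,0, -0.0013,0.0205,0,0,0,0,0, -0.0014,0.0225,0,0,0,0,0, -0.0014,0.0225,0,0,0,0,0,-0.0014,0.0225,0,0,0,0,0]'
python3 - <<'E'
from h import *
print(L(read_state()["tcp_pos"]))
w=get_image("wrist");cv2.imwrite("pics/w9.png",w["image"])
E
```

```text
time: 10.05
tcp_pos: [0.5437, 0.0631, 0.0472]
orientation: [[-0.997, -0.073, -0.006], [-0.073, 0.997, 0.002], [0.006, 0.003, -1.0]]
ft_force: [0.2, -0.8, 0.2]
width: 0.0001
[ 17.85649906 113.17690926]
```

View pics/w9.png

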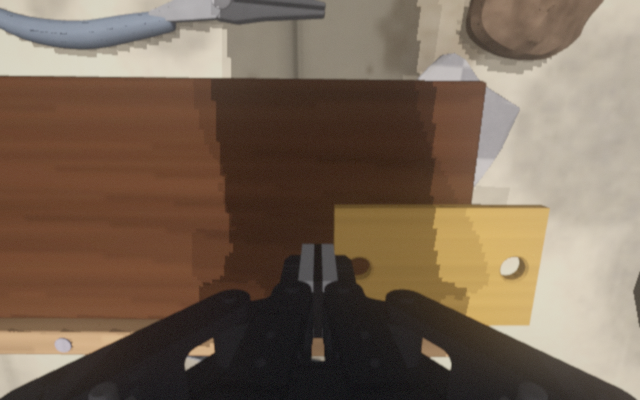

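```bash
python3 - <<'E'
from h import *
w=get_image("wrist")
for n,q,z in[("endtop",(484.5,83),.03),("end at plate",(472,204),.03),("plate-y near",(334.5,205.5),.036),("plate+y near",(547.5,206.5),.036),("plate+y far",(529,325),.036),("fence top end near",(447,356),.042)]:
    P=onz(w,q,z);print(n,P.round(4),L(P).round(1))
E
python3 -m jog '[0,-0.006,0,0,0,0,0, 0,-0.012,0,0,0,0,0, 0,-0.015,0.02,0,0,0,0, -0.03,-0.015,0.06,0,0,0,0.015, -0.06,-0.01,0.10,0,0.12,0,0.025, -0.06,-0.01,0.10,0,0.12,0,0.025, -0.06,-0.01,0.10,0,0.12,0,0.025]'
python3 - <<'E'
from h import *
w=get_image("wrist");cv2.imwrite("pics/w10.png",w["image"])
E
```

```text
endtop [0.4636 0.1232 0.03  ] [-58.3 178.3]
end at plate [0.5133 0.1275 0.03  ] [ -8.4 179.4]
plate-y near [0.5167 0.0674 0.036 ] [ -8.8 119.2]
plate+y near [0.5107 0.1563 0.036 ] [ -9.2 208.3]
plate+y far [0.5669 0.1614 0.036 ] [ 47.2 209.8]
fence top end near [0.5815 0.1236 0.042 ] [ 59.4 171.2]
time: 10.73
tcp_pos: [0.4836, 0.0525, 0.1503]
orientation: [[-0.99, -0.071, -0.124], [-0.072, 0.997, 0.003], [0.123, 0.012, -0.992]]
ft_force: [0.0, -0.4, 0.4]
width: 0.025
```

View pics/w10.png

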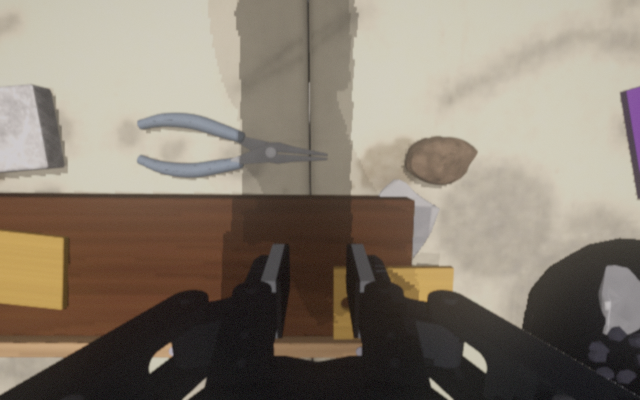

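Overhang ≈29–30 mm, edge parallel to the fence. One gentle seating press on the near long side, over the supported part, will make sure it lies against the fence.

```bash
python3 -m jog '[0.002,0.03,-0.02,0,0,-0.008,0.025, 0.002,0.044,-0.055,0,0,-0.008,0.025, 0.002,0.044,-0.085,0,0,-0.008,0.025, 0.002,0.044,-0.098,0,0,-0.008,0.025, 0.002,0.044,-0.103,0,0,-0.008,0.025, 0.002,0.044,-0.103,0,0,-0.008,0.025]' 
python3 -m jog '[0.004,0,0,0,0,0,0.025, 0.008,0.0005,0,0,0,0,0.025, 0.012,0.0005,0,0,0,0,0.025, 0.015,0.001,0,0,0,0,0.025, 0.015,0.001,0,0,0,0,0.025]'|grep -E "tcp|ft_f"
for i in 1 2 3; do python3 -m jog '[0.002,0,0,0,0,0,0.025, 0.002,0,0,0,0,0,0.025]' | grep -E "tcp|ft_f"; done
```

```text
time: 11.28
tcp_pos: [0.4849, 0.0958, 0.0449]
orientation: [[-0.99, -0.063, -0.126], [-0.064, 0.998, 0.002], [0.126, 0.01, -0.992]]
ft_force: [-1.4, 0.7, 1.7]
width: 0.025
tcp_pos: [0.4977, 0.0955, 0.0446]
ft_force: [-4.5, -0.1, 8.1]
tcp_pos: [0.4978, 0.0954, 0.0446]
ft_force: [-5.3, 3.2, 8.9]
tcp_pos: [0.4978, 0.0954, 0.0447]
ft_force: [-4.2, 1.0, 9.3]
tcp_pos: [0.4979, 0.0954, 0.0447]
ft_force: [-4.3, 1.2, 9.0]
```

The tips are rubbing the ledge (z 0.0447, Fz≈9 N). I'll raise 2.5 mm and continue.

```bash
python3 -m jog '[0,0,0.003,0,0,0,0.025, 0,0,0.003,0,0,0,0.025]'|grep -E "tcp|ft_f"
python3 -m jog '[0.002,0,0,0,0,0,0.025, 0.005,0,0,0,0,0,0.025, 0.005,0,0,0,0,0,0.025]'|grep -E "tcp|ft_f"
for i in 1 2 3 ; do python3 -m jog '[0.002,0,0,0,0,0,0.025, 0.002,0,0,0,0,0,0.025]' | grep -E "tcp|ft_f"; done
```

```text
tcp_pos: [0.498, 0.0947, 0.0475]
ft_force: [0.5, -1.0, 0.0]
tcp_pos: [0.5042, 0.0943, 0.0472]
ft_force: [-0.1, 0.4, -0.2]
tcp_pos: [0.5059, 0.0944, 0.047]
ft_force: [-0.4, 0.3, 1.0]
tcp_pos: [0.5062, 0.0943, 0.0469]
ft_force: [-4.9, 1.0, 2.5]
tcp_pos: [0.5063, 0.0943, 0.0469]
ft_force: [-5.7, 0.9, 3.8]
```

```bash
python3 -m jog '[0.005,0,0,0,0,0,0.025, 0.005,0,0,0,0,0,0.025, 0.005,0,0,0,0,0,0.025]'|grep -E "tcp|ft_f"
python3 -m jog '[-0.008,0,0,0,0,0,0.025, -0.016,0,0.002,0,0,0,0.025, -0.02,0,0.02,0,0,0,0.025, -0.01,0,0.06,0,0,0,0.025, 0.02,0,0.10,0,-0.12,0,0.025, 0.03,0.01,0.14,0,-0.12,0,0.025, 0.035,0.02,0.18,0,-0.12,0,0.025, 0.035,0.03,0.20,0,-0.12,0,0.025, 0.035,0.03,0.20,0,-0.12,0,0.025]'
python3 - <<'E'
from h import *
w=get_image("wrist");cv2.imwrite("pics/w11.png",w["image"])
E
```

```text
tcp_pos: [0.5066, 0.0943, 0.0469]
ft_force: [-10.1, 1.1, 7.1]
time: 14.12
tcp_pos: [0.5463, 0.1289, 0.2537]
orientation: [[-0.998, -0.067, -0.024], [-0.067, 0.998, 0.001], [0.024, 0.003, -1.0]]
ft_force: [0.5, 1.2, -0.5]
width: 0.0252
```

View pics/w11.png

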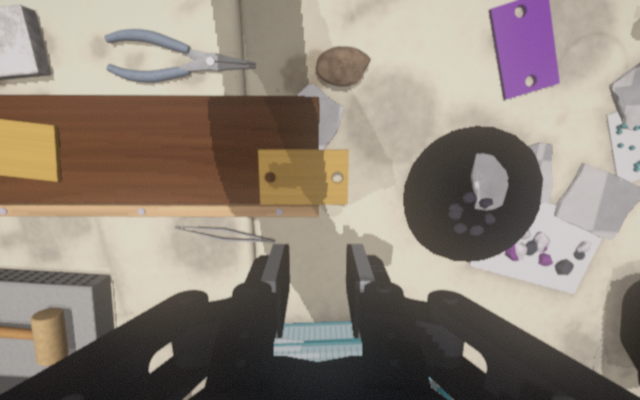

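Wrist view: the plate (cols 258–349, rows 149–206) lies flush along the fence, with the outer hole clear of the ledge end (col ~319). I'll move off left and check from the top and wrist.

```bash
python3 - <<'E'
from h import *
w=get_image("wrist")
m=cv2.inRange(cv2.cvtColor(w["image"],cv2.COLOR_BGR2HSV),(18,110,70),(32,255,255));m[:,:200]=0
c,_=cv2.findContours(m[:230],cv2.RETR_EXTERNAL,cv2.CHAIN_APPROX_NONE)
k=max(c,key=cv2.contourArea);r=fit(w,k);print(cv2.boundingRect(k),r,L(np.array(r[0])/1000))
for n,q,z in[("ledge near end",(320,96.5),.03),("end@plate",(319.5,148),.03),("fence end",(319,217),.042)]:
    P=onz(w,q,z);print(n,P.round(4),L(P).round(1))
E
python3 -m jog '[0.02,0.06,0.03,0,0,0,0.025, -0.04,0.28,0.05,0,0,0,0.025, -0.04,0.28,0.05,0,0,0,0.025, -0.04,0.28,0.05,0,0,0,0.025, -0.04,0.28,0.05,0,0,0,0.025, -0.04,0.28,0.05,0,0,0,0.025, -0.04,0.28,0.05,0,0,0,0.025, -0.04,0.28,0.05,0,0,0,0.025, -0.04,0.28,0.05,0,0,0,0.025, -0.04,0.28,0.05,0,0,0,0.025]'
python3 - <<'E'
from h import *
t=get_image("top")
cv2.imwrite("pics/t12.png",cv2.resize(t["image"][140:260,230:430],None,fx=4,fy=4,interpolation=cv2.INTER_CUBIC))
for c in brass(t,(240,170,390,220))[:2]: r=fit(t,c);print(r,L(np.array(r[0])/1000))
s=get_image("scene");cv2.imwrite("pics/s12.png",s["image"])
print(read_state()["ft_force"])
E
```

```text
(261, 152, 90, 57) ((542.2992553710938, 113.70170593261719), (56.832366943359375, 88.958251953125), 3.7565948963165283) [ 19.65015208 163.78949787]
ledge near end [0.4604 0.123  0.03  ] [-61.5 178.2]
end@plate [0.5096 0.1258 0.03  ] [-12.3 177.9]
fence end [0.5776 0.1298 0.042 ] [ 55.9 177.6]
time: 15.05
tcp_pos: [0.503, 0.4032, 0.2963]
orientation: [[-0.997, -0.065, -0.035], [-0.064, 0.998, -0.008], [0.036, -0.006, -0.999]]
ft_force: [0.2, -0.4, 0.3]
width: 0.0247
((541.9774169921875, 112.21989440917969), (57.37952423095703, 89.68624114990234), 3.7283682823181152) [ 19.23565979 162.33088843]
((532.7211303710938, -169.7611083984375), (68.6775131225586, 56.593345642089844), 88.378173828125) [  -7.7553179  -118.50794775]
[ 0.6213677  -0.40785701 -0.23327273]
```

View pics/t12.png

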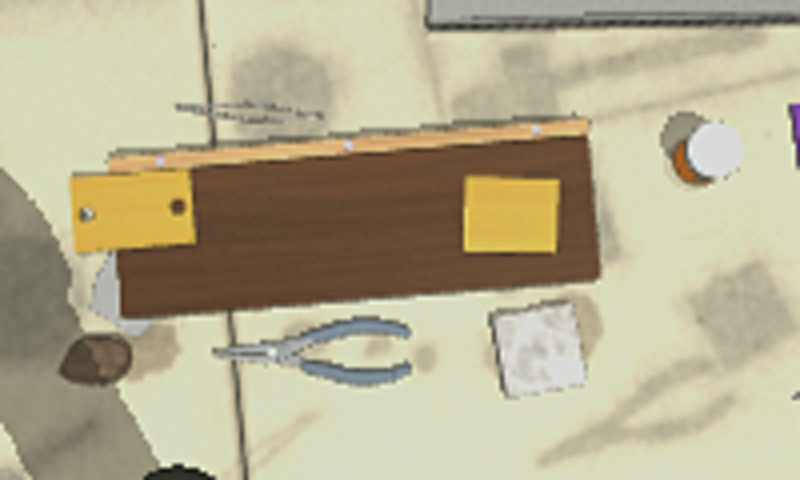

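View pics/s12.png

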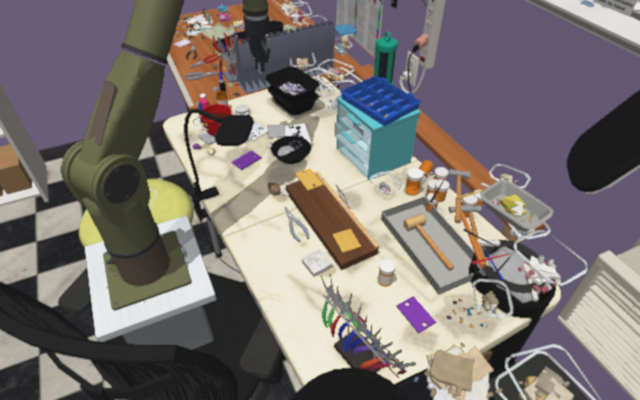

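The top view shows the plate flush on the fence and hanging out over the left end (crop cols 71–193, ledge end ~col 113). The blank's fit is identical to the start, and the other things sit where they were. Handing in.

```bash
python3 -c "
from plant import *
print(finish_job(), read_state()['time'])"
```

```text
the job is handed in; nothing more can be done
the job is handed in; nothing more can be done
```

The label plate now lies flat against the fence, with about a third of its length out over the left (+y) end of the ledge. I pushed it square to the fence with two spread fingertips. Then I slid it toward the left end with the fingers shut, and pressed it once more against the fence. It was never pinched or lifted.

**Final checks:**
- **Against the fence:** the plate's centre measured 19–20 mm from the ledge's long axis, against 20 mm for lying flush. It is parallel to the fence within about 0.2°.
- **Overhang:** the wrist view gives about 30 mm and the top view 27–29 mm, depending on where the ledge end is taken to be. A third is 30 mm, and the difference is close to the 2 mm calibration error.
- **Other things:** the blank measured the same as at the start, and the rest looked unmoved in the pictures.
- **Forces and time:** the largest force I read was about 12 N, and the job took about 15 s. The arm finished well clear of everything, at y ≈ 0.40 m and z ≈ 0.30 m.

**One slip:** before the last press the fingertips rubbed the bare ledge with about 9 N. I raised them 3 mm and carried on.

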